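# Power down the burn-in bench and unload the boards

### The arm

A 6-joint arm with a two-finger parallel gripper is mounted at the origin on the work surface. World frame = base frame: x ahead of the robot, y to its left, z up, the work surface at z = 0. Lengths are in m, angles in rad, forces in N, time in s.
With the tool pointing down it reaches from about 0.425 to 0.95 m from the base axis. Payload 14.7 kg.
Tool frame: the origin (TCP) lies between the finger pads, 19 mm behind the fingertips; this is the grasp point; z points along the fingers, y is the line along which they close (so a half turn about z gives the same grasp; the last joint's range is limited). The gripper opens to 85 mm and grips with 20 to 120 N. Pads are 22 mm wide; open, the fingers measure 114 mm over their backs; the gripper's body (76 mm by 85 mm) begins 54 mm behind the grasp point. The pads swing forward as they close: fully open they stand 13 mm farther back than shut.
Start: joints at [1.123, 0.48, 1.596, -0, 1.065, -0.047], TCP at [0.254, 0.598, 0.25] pointing down, gripper open.
Joint ranges: [-2.75, 2.75], [-0.82, 2.05], [0.23, 2.67], [-1.56, 4.7], [0.09, 2.69], [-2.92, 2.92]. Speed limits (rad/s): [1.89, 1.89, 2.39, 3.01, 3.01, 3.01].

### API

Orientations are given as a 3x3 rotation matrix whose columns are the frame's x, y, z axes.
In Python, from workcell import telemetry, imaging, ticket gives the robot as it stands.
- The arm moves only by the tool drive_tool, never from a script. Its argument "increments" is a list of rows, each a list of 2 entries, a list of its own where there are three numbers: the shift along the world's x, y, z in cm, then the turn, a rotation vector about the world's x, y, z in rad. In form: [[[x, y, z], [ax, ay, az]], ...]. A call has 1 to 8 rows; each row shifts and turns the commanded pose from where the row before left it; what a row does not reach is not made up. A row lasts 1/12 s, in which the tool goes at most 41.7 mm and 7.16 degrees, less where a joint would pass 70% of its speed; a pose out of reach is approached as far as the arm can. A call with a gripper value outside its range is refused whole. "fingers" is the opening in per cent of the stroke, from 0 (shut) to 100 (fully open), set as the call begins (left out, the last holds). The fingers move at their own pace and stop on an object; the grip force is fixed at half the most. Time passes only in rows, so rows that do not move let the fingers close. It gives the time, the measured TCP pose, the force, the opening and the grip force at its end, in the units of the state.
- telemetry.state(): the state, without advancing time (a new reading comes with each control period).
- imaging.get_image(name): name is "side" or "top"; returns (picture, depth): 480x640x3 uint8, red, green, blue; 480x640 float32, m along the optical axis (not along the pixel's ray), 0 where there is no reading.
- imaging.calibration(name): a dict with "fx", "fy", "cx", "cy" (pixels), "distortion" ([k1, k2, p1, p2, k3] as OpenCV has them; the pictures are not rectified), "xyz" and "attitude" of the camera in the world. Camera axes: x right, y up, looking along -z (the intrinsics and any distortion apply to the point x, -y, -z); pixel columns grow to the right and rows downward; lengths in m; the calibration is good to about 2 mm. A picture is of the moment at which its call begins. calibration takes no time and is no camera call.
- ticket.hand_in(): hands the job in; it is judged then, once.
Trained networks look in the newest picture that a camera, given by its name, has taken for a name from the list of things; names that differ only in an ending like _2 or _b are one class to them, and where a whole thing is asked for, a point or a joint stands for the part that bears it (a point fixed in the world has none). Each returns a list of dicts, best first, with "p" (0 to 1); they miss things now and then, are a little off and sometimes report something else, mostly with a low value. They report only what shows in the picture. A call takes as long as a camera call.
- imaging.silhouettes(target, camera): "region" (480x640 bool, what is visible of it) and "xy" ([column, row] in pixels, amid what is visible of it).
The state is a dict: "time_s": time; "joint_pos": joint angles; "joint_velocities": joint speeds; "tau": joint torques, N m; "tool_pos": TCP position; "orientation": TCP orientation; "wrist_force": force on the tool from outside, world axes, zero at the start; "moment": the same for the moment, N m; "grip_width": finger opening in m; "grasp_force": force on a finger pad.
Only numpy, scipy, OpenCV 4.12 (cv2) and the standard library are available. Lean on these libraries where they do the work, as an engineer would, in place of code of your own. Each camera call takes 0.05 s, during which the arm holds its last target. There are 200 camera calls.

### The job

The boards have finished their burn-in: set the supply to standby by turning the outer coarse knob until its pointer lines up with the white index mark and, after that, the inner fine knob until its pointer lines up with the mark too. Only then pull the dock's front flap fully down and unload every board: slide it forward from under the lip, lift it clear and lay it flat in a lane of the shallow black tray, one board to a lane. Last, push the flap back upright; leave both knobs at the mark and do not disturb the multimeter or the screwdriver.

Things in the scene. Friction and masses are not known exactly. Their poses are not given: they have to be found in the camera images.
- console: Fixed grey bench power supply, 190 x 190 mm, flat top at z = 60 mm. Origin: centre of the underside; +x points away from the robot at yaw 0. In the middle of the top is a coaxial knob pair on a vertical axis through the origin. The thick white index mark (20 x 6 mm) lies on the top 60 mm from the axis in the +x direction; the thin dark ticks are only a scale.
- coarse_grip (a point): Point on the knob axis, 88 mm above the table: TCP height to hold the outer coarse knob. Round black grip 60 mm in diameter, z = 65 to 93 mm; under it a grey skirt 80 mm in diameter, z = 61 to 65 mm, with a short white pointer line. The inner knob rises above it, 46 mm across, to z = 122 mm.
- fine_grip (a point): Point on the knob axis, 117 mm above the table: TCP height to hold the inner fine knob. Aluminium bar 46 mm long, 16 mm thick, z = 97 to 122 mm, on a disc 46 mm in diameter (z = 94 to 97 mm); a black line on top of one half marks its pointing end.
- coarse (a joint): Angle of the outer coarse knob (rad): 0 = its white pointer in line with the white index mark (console +x), growing clockwise seen from above. Range -0.4 to 2.8; starts 1.3 to 2.4. Friction about 0.06 N m; stays where it is left. The two knobs turn independently.
- fine (a joint): Angle of the inner fine knob (rad): 0 = its black line points to the white index mark (bar along console x), growing clockwise seen from above. Range -2.8 to 2.8; starts -1.9 to -0.8. Friction about 0.03 N m; stays where it is left.
- dock: Fixed dock 208 (x) x 256 (y) mm, origin on its underside, front at x = -108, rear at 100. Floor top z = 12 mm. Rear lip: x = 46 mm to the rear wall at 94, underside z = 28, top 34. Under it 6 mm posts at y = -120, -40, 40, 120 part three bays (y = -80, 0, 80). Boards stand lengthwise, rear 30 to 45 mm under the lip; one can lift once its origin is at x = -25 or less (to -34 is free).
- flap (a joint): Angle of the dock's grey front flap (rad), hinged along its bottom edge: 0 = upright (shut), growing as it is pulled down towards -x of the dock, to a stop at 1.2 = fully down. Hinge line along dock y at dock x = -112, z = 4 mm. Starts shut. Friction 0.1 N m: stays where it is left. Upright, its rubber stops (34 mm inward) keep the boards in; fully down they clear them.
- flap_lug (a point): Centre of the flap's pull lug, in the middle of its upper edge: black cylinder 18 mm in diameter, 24 mm long along dock y, 66 mm from the hinge (z = 70 mm shut, about 28 mm when fully down). Pinch its two flat ends (fingers closing along dock y, from above) and follow the arc; it pivots between the pads. The panel itself reaches 44 mm from the hinge, 250 mm wide, 5 mm thick.
- tray: Fixed shallow black tray, 170 mm (x) x 258 mm (y). Origin: centre of the underside. Inner floor at z = 4 mm, rim and two dividers to z = 16 mm. Three lanes centred at y = -84, 0 and 84 mm, each 160 mm long (x) and about 80 mm wide.
- board_1: First of up to three alike loose boards (may be absent): carrier plate with green circuit board, 130 (x) x 64 (y) x 10 mm, about 0.3 kg. Origin: centre of the underside; -x is its front end, towards the dock's open side. Grip: an aluminium heat sink on top, 50 mm (x) x 20 mm (y), centred at x = -20 mm, y = 0, from z = 10 to 42 mm; the small chips and sockets are lower.
- board_2: Second of up to three alike loose boards (may be absent): carrier plate with green circuit board, 130 (x) x 64 (y) x 10 mm, about 0.3 kg. Origin: centre of the underside; -x is its front end, towards the dock's open side. Grip: an aluminium heat sink on top, 50 mm (x) x 20 mm (y), centred at x = -20 mm, y = 0, from z = 10 to 42 mm; the small chips and sockets are lower.
- board_3: Third of up to three alike loose boards (may be absent): carrier plate with green circuit board, 130 (x) x 64 (y) x 10 mm, about 0.3 kg. Origin: centre of the underside; -x is its front end, towards the dock's open side. Grip: an aluminium heat sink on top, 50 mm (x) x 20 mm (y), centred at x = -20 mm, y = 0, from z = 10 to 42 mm; the small chips and sockets are lower.
- multimeter: Bystander: orange multimeter lying flat, 85 x 160 x 34 mm, origin under its centre. Leave alone.
- screwdriver: Bystander: screwdriver lying on the bench beyond the work. Leave alone.

How it is judged:
By the outcome, as a careful person would: the job done as asked, in the order asked, and still so for the second after the job is handed in, with the robot touching nothing.
Of board_1, board_2, board_3 only 2 to 3 are there at a start; the rules pass over those that are not, and their reading is None.
At some moment in a run one of board_1, board_2, board_3 may be knocked a few centimetres aside while the robot is not near it.
Once in a run the grip may slacken for a moment while it holds something.
It also fails if it takes over 210 s, if anything falls off the work surface, if the arm or the gripper's body presses on something with over 40 N, if the wrist force passes 120 N, or if a joint passes its speed limit or range.

## Working session

There is one attempt and no reset: what is moved stays moved. The work goes in short steps, Python scripts to look and compute and a tool call to move; the robot and the scene stay as the last step left them, time stands still between calls to the robot, and variables do not carry over. Pictures are saved under pics/ and viewed, at most 14 in all, crops included, and the job is handed in when it is done.

Besides the shell and the picture viewer there is one more tool, called after ">>>" as name(argument=value, ...) on one line, values as JSON. drive_tool: Moves the arm, as the interface text tells. Its arguments: {"type":"object","properties":{"increments":{"type":"array"},"fingers":{"type":"number"}},"required":["increments"]}

```bash
mkdir -p pics; ls; cat > h.py <<'E'
import numpy as np, cv2
from workcell import telemetry, imaging, ticket
def world(cam, depth):
    c=imaging.calibration(cam); K=np.array([[c['fx'],0,c['cx']],[0,c['fy'],c['cy']],[0,0,1.]])
    v,u=np.mgrid[0:480,0:640]
    p=cv2.undistortPoints(np.stack([u,v],-1).reshape(-1,1,2).astype(np.float64),K,np.array(c['distortion'],float)).reshape(480,640,2)
    P=np.stack([p[...,0]*depth,-p[...,1]*depth,-depth],-1)
    W=P@np.array(c['attitude']).T+np.array(c['xyz']); W[depth<=0]=np.nan
    return W
def save(name,img): cv2.imwrite('pics/'+name,cv2.cvtColor(img,cv2.COLOR_RGB2BGR))
def look(cam):
    im,d=imaging.get_image(cam); return im,world(cam,d)
E
python3 - <<'E'
from h import *
for c in ('top','side'):
    im,W=look(c); save(c+'0.png',im); np.save(c+'0.npy',W)
    k=imaging.calibration(c); print(c,k)
    for n in ['console','coarse','fine','dock','flap_lug','flap','tray','board_1','multimeter','screwdriver']:
        for r in imaging.silhouettes(n,c):
            if r['p']<.3: continue
            m=r['region']; print(n,round(r['p'],2),np.round(r['xy']),m.sum(),np.round(np.nanmedian(W[m],0),3),np.round(np.nanpercentile(W[m],[2,98],axis=0),3).tolist())
print(telemetry.state())
E
```

```text
pics
top {'fx': 456.84535438720377, 'fy': 456.84535438720377, 'cx': 320.79086057652603, 'cy': 238.59332270319305, 'distortion': array([0.01993967, 0.        , 0.        , 0.        , 0.        ]), 'xyz': array([ 0.41644858, -0.01231487,  1.05423942]), 'attitude': array([[-0.01674319,  0.98199859, -0.1881447 ],
       [-0.99977895, -0.01883599, -0.00934085],
       [-0.0127166 ,  0.18794672,  0.9820969 ]])}
console 0.72 [466. 273.] 8084 [ 0.523 -0.317  0.061] [[0.432, -0.418, 0.034], [0.621, -0.227, 0.12]]
coarse 0.79 [467. 272.] 653 [ 0.522 -0.309  0.07 ] [[0.493, -0.352, 0.062], [0.565, -0.29, 0.096]]
fine 0.85 [477. 269.] 390 [ 0.526 -0.324  0.113] [[0.509, -0.345, 0.095], [0.547, -0.307, 0.125]]
flap_lug 0.8 [319. 277.] 987 [0.524 0.002 0.025] [[0.507, -0.108, 0.012], [0.551, 0.11, 0.08]]
flap 0.92 [318. 279.] 978 [0.524 0.002 0.025] [[0.507, -0.106, 0.014], [0.551, 0.107, 0.08]]
tray 0.8 [179. 302.] 8867 [0.481 0.328 0.005] [[0.397, 0.199, 0.001], [0.57, 0.453, 0.019]]
board_1 0.85 [281. 235.] 1138 [0.62  0.086 0.024] [[0.577, 0.057, 0.016], [0.668, 0.119, 0.057]]
board_1 0.65 [3
[... 2401 characters left out ...]
3e-02]), 'joint_velocities': array([ 1.39676313e-03, -1.72026743e-03,  5.87949189e-05, -8.60258247e-04,
       -5.41447346e-04,  8.25086063e-04]), 'tau': array([ 3.33837583e-03, -9.50528383e+01, -4.30635881e+01,  4.28018284e-04,
        1.00487669e-03, -5.48627997e-05]), 'tool_pos': array([0.25360123, 0.59848722, 0.25000386]), 'orientation': array([[-9.20730550e-01,  3.90198994e-01,  1.99860680e-05],
       [ 3.90198994e-01,  9.20730550e-01,  1.08059219e-05],
       [-1.41853236e-05,  1.77478860e-05, -1.00000000e+00]]), 'wrist_force': array([-0.0102741 , -0.66684558,  0.1490064 ]), 'moment': array([ 0.03273243, -0.01891146,  0.02936684]), 'grasp_force': 0.0, 'grip_width': 0.0854247137638697}
```

```bash
python3 - <<'E'
import cv2
a=cv2.imread('pics/top0.png')
cv2.imwrite('pics/top0c.png',cv2.resize(a[190:360,110:530],(800,324),interpolation=cv2.INTER_CUBIC))
cv2.imwrite('pics/top0k.png',cv2.resize(a[220:325,405:525],(685,600),interpolation=cv2.INTER_CUBIC))
E
```

```text
(no output)
```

View pics/top0c.png

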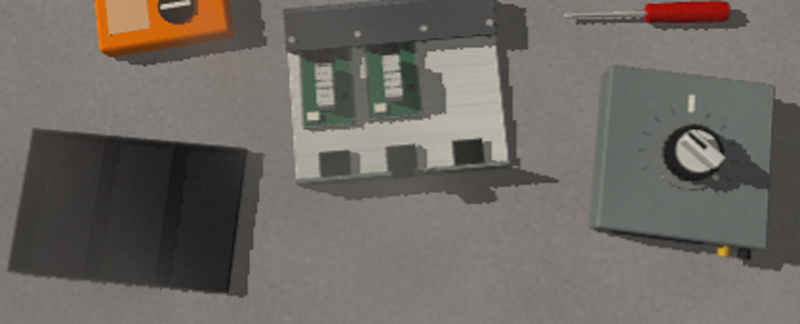

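View pics/top0k.png

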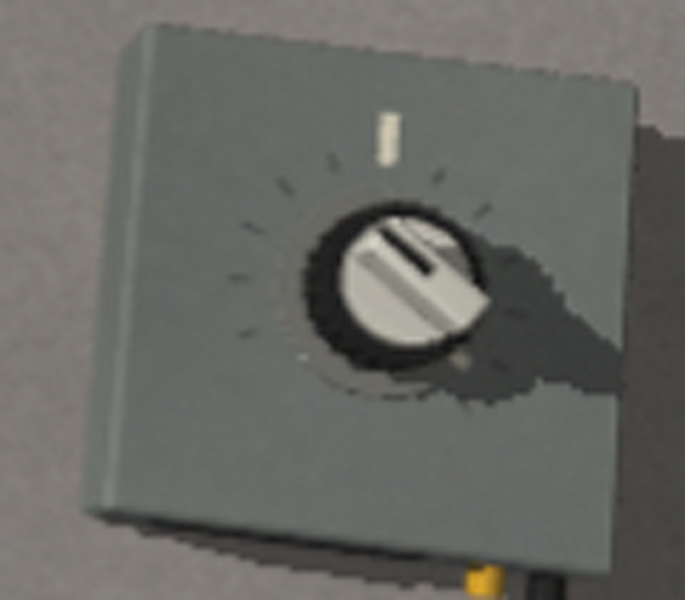

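```bash
cat >> h.py <<'E'
def ray(cam,u,v,z):
    c=imaging.calibration(cam); K=np.array([[c['fx'],0,c['cx']],[0,c['fy'],c['cy']],[0,0,1.]])
    p=cv2.undistortPoints(np.array([[[u,v]]],float),K,np.array(c['distortion'],float))[0,0]
    d=np.array(c['attitude'])@np.array([p[0],-p[1],-1]); o=np.array(c['xyz']); return (o+d*(z-o[2])/d[2])[:2]
def rect(W,m):
    m=m.astype(np.uint8); n,l,s,_=cv2.connectedComponentsWithStats(m)
    if n<2: return None
    k=1+np.argmax(s[1:,4]); P=W[l==k][:,:2]
    (c,sz,a)=cv2.minAreaRect((P*1000).astype(np.float32)); return np.round(c,1),np.round(sz,1),round(a,2),len(P)
E
python3 - <<'E'
from h import *
for c in ('top','side'):
    W=np.load(c+'0.npy'); X,Y,Z=W[...,0],W[...,1],W[...,2]
    B=lambda x0,x1,y0,y1,z0,z1:(X>x0)&(X<x1)&(Y>y0)&(Y<y1)&(Z>z0)&(Z<z1)
    print(c)
    print('console',rect(W,B(.38,.66,-.45,-.18,.053,.068)))
    print('fine',rect(W,B(.45,.6,-.4,-.24,.108,.13)))
    print('coarsegrip',rect(W,B(.45,.6,-.4,-.24,.085,.13)))
    print('lip',rect(W,B(.64,.78,-.16,.2,.028,.042)))
    print('lug/flap',rect(W,B(.48,.57,-.16,.17,.03,.09)), rect(W,B(.48,.54,-.03,.05,.06,.09)))
    print('traytop',rect(W,B(.36,.62,.16,.5,.009,.024)),rect(W,B(.36,.62,.16,.5,-.005,.008)))
    for y0,y1 in ((.055,.135),(-.03,.05),(-.12,-.04)):
        print('sink',rect(W,B(.56,.7,y0,y1,.045,.07)),'pcb',rect(W,B(.57,.68,y0,y1,.0185,.07)))
q=lambda a,b:(405+a/5.708,220+b/5.714)
print('mark',ray('top',*q(389,139),.061), [ray('top',*q(*p),.061) for p in ((391,114),(386,165))])
print('coarse ptr',ray('top',*q(460,358),.065))
print('fine line',[ray('top',*q(*p),.122) for p in ((383,230),(430,272))])
print('edges',[ray('top',*q(*p),.06) for p in ((155,30),(636,88),(612,570),(92,510))])
q=lambda a,b:(110+a/1.905,190+b/1.906)
print('tray corners',[ray('top',*q(*p),.016) for p in ((36,130),(246,150),(230,292),(10,270))])
print('dockcorners',[ray('top',*q(*p),.034) for p in ((286,12),(497,3),(510,160),(297,180))])
E
```

```text
top
console (array([ 529.5, -325.7]), array([191.7, 190.1]), 81.43, 6857)
fine (array([ 529.2, -326.7]), array([45.2, 15.9]), 46.64, 215)
coarsegrip (array([ 530. , -326.3]), array([58.8, 61.1]), 69.89, 673)
lip (array([694.7,  11.3]), array([ 68.8, 255.9]), 3.95, 2630)
lug/flap (array([516.4,  -1.2]), array([ 17.5, 247.9]), 1.13, 401) (array([516.2,  -1. ]), array([17.4, 23.6]), 0.1, 95)
traytop (array([481.7, 326.4]), array([261.2, 171.6]), 83.49, 1466) (array([490., 330.]), array([340. , 259.9]), 90.0, 8158)
sink (array([620.7,  88.9]), array([50.7, 20.6]), 3.32, 216) pcb (array([626.9,  94.7]), array([106. ,  79.3]), 0.49, 1291)
sink (array([629. ,   9.5]), array([50.4, 20.4]), 5.5, 203) pcb (array([631.5,   9.7]), array([78.5, 96.9]), 89.87, 1160)
sink None pcb (array([679. , -47.8]), array([ 1.9, 13.8]), 10.36, 10)
side
console (array([ 531.9, -322.8]), array([196.4, 189.4]), 81.51, 2434)
fine (array([ 531.7, -322.1]), array([48.2, 17.4]), 44.51, 118)
coarsegrip (array([ 531.2, -317.7]), array([59.8, 50.7]), 2.68, 352)
lip (array([699.1,  12.8]), array([ 65.8, 258.3]), 4.38, 20
[... 487 characters left out ...]
3, 67.4]), 4.48, 908)
sink None pcb None
mark [ 0.58751085 -0.33692088] [array([ 0.59725183, -0.3384572 ]), array([ 0.57742396, -0.33497777])]
coarse ptr [ 0.50277054 -0.35543903]
fine line [array([ 0.54399491, -0.31222545]), array([ 0.52859768, -0.32766753])]
edges [array([ 0.63231813, -0.25042474]), array([ 0.60581557, -0.43308101]), array([ 0.42366746, -0.40638799]), array([ 0.44861507, -0.21529303])]
tray corners [array([0.57790037, 0.43955353]), array([0.54878617, 0.1856154 ]), array([0.38293337, 0.20128384]), array([0.41292435, 0.45928394])]
dockcorners [array([0.71439814, 0.13629901]), array([ 0.72049521, -0.12045097]), array([ 0.5289792, -0.128551 ]), array([0.51001572, 0.12170468])]
```

>>> drive_tool(increments=[[[2,-3.3,0],[0,0,-0.089]],[[2,-3.3,0],[0,0,-0.089]],[[2,-3.3,0],[0,0,-0.089]],[[2,-3.3,0],[0,0,-0.089]],[[2,-3.3,0],[0,0,-0.089]],[[2,-3.3,0],[0,0,-0.089]],[[2,-3.3,0],[0,0,-0.089]],[[2,-3.3,0],[0,0,-0.089]]], fingers=100)

```text
time_s: 1.77
tool_pos: [0.4142, 0.3329, 0.2502]
orientation: [[-0.438, 0.899, 0.0], [0.899, 0.438, 0.0], [0.0, 0.001, -1.0]]
wrist_force: [0.9, 0.5, -0.3]
grip_width: 0.0851
grasp_force: 0.0
```

>>> drive_tool(increments=[[[2,-3.3,0],[0,0,-0.089]],[[2,-3.3,0],[0,0,-0.089]],[[2,-3.3,0],[0,0,-0.089]],[[2,-3.3,0],[0,0,-0.089]],[[0.28,-4.05,0],[0,0,-0.089]],[[0.28,-4.05,0],[0,0,-0.089]],[[0.28,-4.05,0],[0,0,-0.089]],[[0.28,-4.05,0],[0,0,-0.089]]])

```text
time_s: 2.43
tool_pos: [0.5046, 0.0386, 0.2501]
orientation: [[0.255, 0.967, 0.0], [0.967, -0.255, -0.0], [0.0, 0.0, -1.0]]
wrist_force: [1.5, 0.6, -0.6]
grip_width: 0.0853
grasp_force: 0.0
```

>>> drive_tool(increments=[[[0.28,-4.05,0],[0,0,-0.089]],[[0.28,-4.05,0],[0,0,-0.089]],[[0.28,-4.05,0],[0,0,-0.089]],[[0.28,-4.05,0],[0,0,-0.089]],[[0.28,-4.05,0],[0,0,-0.089]],[[0.28,-4.05,0],[0,0,-0.089]],[[0.28,-4.05,0],[0,0,-0.089]],[[0.28,-4.05,0],[0,0,-0.089]]])

```text
time_s: 3.1
tool_pos: [0.5269, -0.2857, 0.2502]
orientation: [[0.825, 0.565, 0.0], [0.565, -0.825, -0.0], [0.0, 0.0, -1.0]]
wrist_force: [0.3, -0.3, -0.1]
grip_width: 0.0853
grasp_force: 0.0
```

>>> drive_tool(increments=[[[0.28,-4.05,0],[0,0,-0.089]],[[0,0,0],[0,0,0]],[[0,0,0],[0,0,0]]])

```text
time_s: 3.35
tool_pos: [0.5297, -0.3262, 0.2496]
orientation: [[0.871, 0.49, -0.0], [0.49, -0.871, -0.0], [-0.0, -0.0, -1.0]]
wrist_force: [-0.1, 1.0, 0.4]
grip_width: 0.0855
grasp_force: 0.0
```

>>> drive_tool(increments=[[[0.1,0.15,-4],[0,0,0]],[[0,0,-4],[0,0,0]],[[0,0,-4],[0,0,0]],[[0,0,-3],[0,0,0]],[[0,0,-1.15],[0,0,0]],[[0,0,0],[0,0,0]]])

```text
time_s: 3.85
tool_pos: [0.5297, -0.3207, 0.0861]
orientation: [[0.869, 0.494, -0.004], [0.494, -0.869, 0.003], [-0.002, -0.004, -1.0]]
wrist_force: [-0.7, -0.8, 0.0]
grip_width: 0.0856
grasp_force: 0.0
```

>>> drive_tool(increments=[[[0,0,0],[0,0,0]],[[0,0,0],[0,0,0]],[[0,0,0],[0,0,0]],[[0,0,0],[0,0,0]],[[0,0,0],[0,0,0]],[[0,0,0],[0,0,0]],[[0,0,0],[0,0,0]],[[0,0,0],[0,0,0]]], fingers=55)

```text
time_s: 4.52
tool_pos: [0.5326, -0.3236, 0.0914]
orientation: [[0.87, 0.493, 0.004], [0.493, -0.87, -0.003], [0.002, 0.004, -1.0]]
wrist_force: [-0.3, -0.7, 6.9]
grip_width: 0.058
grasp_force: 62.5
```

>>> drive_tool(increments=[[[0,0,0],[0,0,0]],[[0,0,0],[0,0,0]],[[0,0,0],[0,0,0]],[[0,0,0],[0,0,0]]])

```text
time_s: 4.85
tool_pos: [0.5326, -0.3236, 0.0914]
orientation: [[0.87, 0.493, 0.004], [0.493, -0.87, -0.003], [0.002, 0.004, -1.0]]
wrist_force: [-0.1, -0.8, 7.9]
grip_width: 0.0581
grasp_force: 62.5
```

>>> drive_tool(increments=[[[0,0,0],[0,0,0.12]],[[0,0,0],[0,0,0.12]],[[0,0,0],[0,0,0.12]],[[0,0,0],[0,0,0.12]],[[0,0,0],[0,0,0.12]],[[0,0,0],[0,0,0.12]]])

```text
time_s: 5.35
tool_pos: [0.5309, -0.3221, 0.0913]
orientation: [[0.323, 0.946, 0.001], [0.946, -0.323, -0.0], [0.0, 0.001, -1.0]]
wrist_force: [-11.5, 8.5, 20.1]
grip_width: 0.0579
grasp_force: 63.7
```

>>> drive_tool(increments=[[[0,0,0],[0,0,0.12]],[[0,0,0],[0,0,0.12]],[[0,0,0],[0,0,0.12]],[[0,0,0],[0,0,0.12]],[[0,0,0],[0,0,0.12]],[[0,0,0],[0,0,0.12]]])

```text
time_s: 5.85
tool_pos: [0.5287, -0.322, 0.0912]
orientation: [[-0.381, 0.924, -0.003], [0.924, 0.381, 0.001], [0.002, -0.003, -1.0]]
wrist_force: [-27.3, 2.3, 28.9]
grip_width: 0.0582
grasp_force: 64.8
```

>>> drive_tool(increments=[[[0,0,0],[0,0,0.12]],[[0,0,0],[0,0,0.12]],[[0,0,0],[0,0,0.12]],[[0,0,0],[0,0,0.12]],[[0,0,0],[0,0,0]],[[0,0,0],[0,0,0]],[[0,0,0],[0,0,0]]])

```text
time_s: 6.43
tool_pos: [0.5275, -0.3228, 0.0912]
orientation: [[-0.761, 0.648, -0.005], [0.648, 0.761, 0.0], [0.004, -0.003, -1.0]]
wrist_force: [-35.0, -5.5, 31.4]
grip_width: 0.0581
grasp_force: 65.0
```

```bash
python3 - <<'E'
from h import *
im,W=look('side'); save('s1.png',im)
im,W=look('top'); save('t1.png',im)
s=telemetry.state(); print(s['tool_pos'],s['joint_pos'],s['moment'])
a=cv2.imread('pics/t1.png')[200:340,390:540]; b=cv2.imread('pics/s1.png')[120:260,285:435]
cv2.imwrite('pics/ts1.png',np.hstack([cv2.resize(a,(400,373),interpolation=cv2.INTER_CUBIC),cv2.resize(b,(400,373),interpolation=cv2.INTER_CUBIC)]))
E
```

```text
[ 0.52748406 -0.32284324  0.09121208] [-0.59686024  0.62815841  1.79502311 -0.00365708  0.72236425 -1.45966767] [-0.80453166  5.41737054 -0.05364454]
```

View pics/ts1.png

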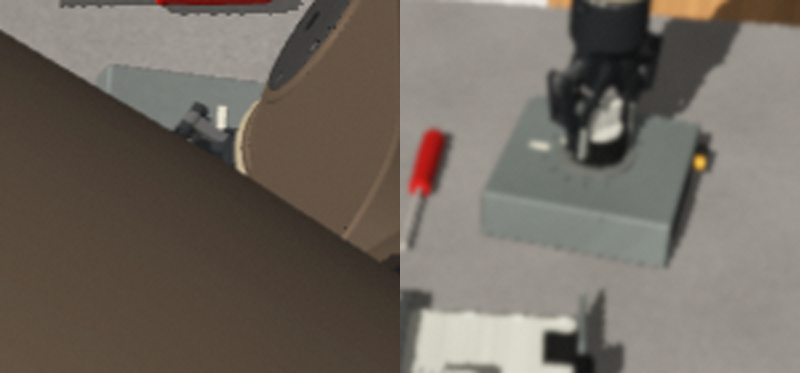

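>>> drive_tool(increments=[[[-0.15,0.05,0.15],[0,0,0.12]],[[-0.15,0.05,0.15],[0,0,0.12]],[[0,0,0],[0,0,0]],[[0,0,0],[0,0,0]]])

```text
time_s: 6.87
tool_pos: [0.5266, -0.3233, 0.0919]
orientation: [[-0.894, 0.448, -0.001], [0.448, 0.894, -0.002], [0.0, -0.002, -1.0]]
wrist_force: [-11.6, -20.7, -24.3]
grip_width: 0.0577
grasp_force: 78.0
```

>>> drive_tool(increments=[[[0,0,0],[0,0,0]],[[0,0,0],[0,0,0]],[[0,0,0],[0,0,0]],[[0,0,0],[0,0,0]],[[0,0,0],[0,0,0]],[[0,0,0],[0,0,0]],[[0,0,0],[0,0,0]]], fingers=100)

```text
time_s: 7.45
tool_pos: [0.5281, -0.3214, 0.0917]
orientation: [[-0.894, 0.449, 0.0], [0.449, 0.894, -0.0], [-0.0, -0.0, -1.0]]
wrist_force: [-0.6, 0.2, 0.2]
grip_width: 0.0852
grasp_force: 0.0
```

>>> drive_tool(increments=[[[0,0,1],[0,0,0]],[[0,0,4],[0,0,0]],[[0,0,4],[0,0,0]],[[0,0,4],[0,0,0]],[[-3,3,0],[0,0,-0.12]],[[-3,3,0],[0,0,-0.12]],[[-3,3,0],[0,0,-0.12]],[[-3,3,0],[0,0,-0.12]]])

```text
time_s: 8.12
tool_pos: [0.4087, -0.2025, 0.2222]
orientation: [[-0.58, 0.815, 0.001], [0.815, 0.58, -0.0], [-0.001, 0.0, -1.0]]
wrist_force: [1.4, -0.0, 0.5]
grip_width: 0.0855
grasp_force: 0.0
```

>>> drive_tool(increments=[[[-0.5,4,0],[0,0,-0.12]],[[-0.5,4,0],[0,0,-0.12]],[[-0.5,4,0],[0,0,-0.12]],[[-0.5,4,0],[0,0,-0.12]],[[0,4,0],[0,0,-0.12]],[[0,0,0],[0,0,-0.12]],[[0,0,0],[0,0,0]]])

```text
time_s: 8.7
tool_pos: [0.3941, -0.0314, 0.2223]
orientation: [[0.009, 1.0, 0.001], [1.0, -0.009, -0.0], [-0.0, 0.001, -1.0]]
wrist_force: [0.4, -0.2, -0.0]
grip_width: 0.0854
grasp_force: 0.0
```

```bash
python3 - <<'E'
from h import *
im,W=look('top'); save('t2.png',im); np.save('t2.npy',W)
print(telemetry.state()['tool_pos'])
a=cv2.imread('pics/t2.png')
cv2.imwrite('pics/t2k.png',cv2.resize(a[220:325,405:525],(685,600),interpolation=cv2.INTER_CUBIC))
E
```

```text
[ 0.39426927 -0.03241106  0.22217335]
```

View pics/t2k.png

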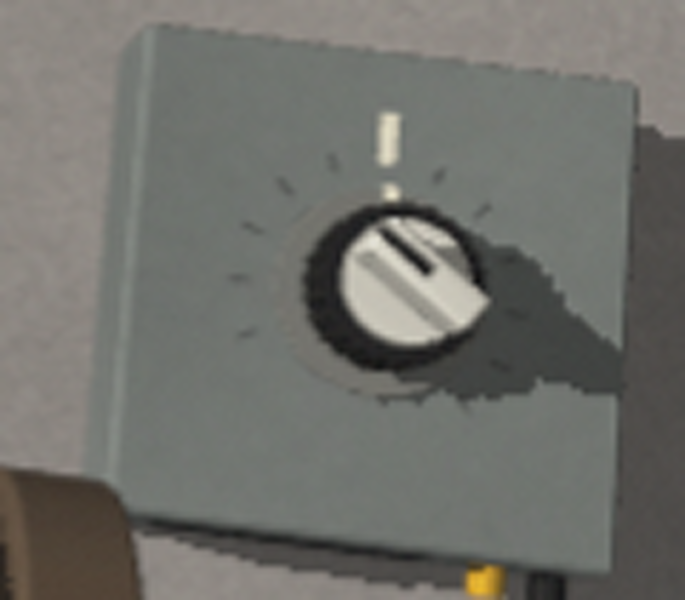

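```bash
python3 - <<'E'
from h import *
im=cv2.cvtColor(cv2.imread('pics/t2.png'),cv2.COLOR_BGR2GRAY).astype(float)
def cen(u0,u1,v0,v1):
    w=np.clip(im[v0:v1,u0:u1]-125,0,None); v,u=np.mgrid[v0:v1,u0:u1]; print(np.round(im[v0:v1,u0:u1]).astype(int).tolist() if v1-v0<6 else ''); return (u*w).sum()/w.sum(),(v*w).sum()/w.sum()
m=cen(468,479,236,251); p=cen(469,478,251,255)
M=ray('top',*m,.061); P=ray('top',*p,.065); print(m,p,M,P)
A=np.array([.5297,-.3262])
for q in (M,P): d=q-A; print(np.hypot(*d),np.degrees(np.arctan2(d[1],d[0])))
W=np.load('t2.npy');X,Y,Z=W[...,0],W[...,1],W[...,2]
k=(X>.45)&(X<.6)&(Y>-.4)&(Y<-.24)
print(rect(W,k&(Z>.108)),rect(W,k&(Z>.085)),rect(W,(X>.38)&(X<.66)&(Y<-.18)&(Z>.053)&(Z<.068)))
d=P-M; print(np.degrees(np.arctan2(-d[1],-d[0])))
E
```

```text
[[116, 116, 117, 117, 118, 116, 117, 118, 117], [116, 118, 128, 159, 174, 145, 117, 119, 117], [114, 114, 124, 170, 210, 186, 130, 117, 120], [114, 114, 123, 171, 212, 186, 115, 116, 113]]
(np.float64(472.577044735653), np.float64(243.75056484410302)) (np.float64(473.04233870967744), np.float64(253.17741935483872)) [ 0.5888159  -0.33577603] [ 0.567278   -0.33382899]
0.05988647249093565 -9.201266903576219
0.03834459041984454 -11.476071781399606
(array([ 529.3, -326.4]), array([45.1, 16.8]), 43.95, 218) (array([ 529.3, -327.4]), array([59.7, 60.8]), 50.66, 662) (array([ 529.5, -326.5]), array([192.3, 190.6]), 81.57, 6868)
-5.165531634738081
```

```bash
python3 - <<'E'
from h import *
I,W=look('side'); save('s2.png',I)
im=cv2.cvtColor(I,cv2.COLOR_RGB2GRAY).astype(float)
X,Y,Z=W[...,0],W[...,1],W[...,2]
m=(im>150)&(X>.55)&(X<.62)&(Y>-.36)&(Y<-.31)&(Z<.075)
v,u=np.where(m)
n,l,s,c=cv2.connectedComponentsWithStats(m.astype(np.uint8))
print(s[1:],c[1:])
A=[]
# mark pixels and pointer
for k in range(1,n):
    if s[k,4]<3: continue
    w=np.clip(im-120,0,None)*cv2.dilate((l==k).astype(np.uint8),np.ones((3,3)))
    U=(w*np.arange(640)).sum()/w.sum(); V=(w*np.arange(480)[:,None]).sum()/w.sum()
    for z in (.061,.065): print(k,U,V,ray('side',U,V,z))
for z0,z1 in ((.108,.13),(.117,.126)): print(rect(W,(X>.45)&(X<.6)&(Y>-.4)&(Y<-.24)&(Z>z0)&(Z<z1)))
print(rect(W,(X>.38)&(X<.66)&(Y<-.18)&(Z>.053)&(Z<.066)))
E
```

```text
[[334 173   7   4  21]
 [344 173   3   3   6]] [[337.14285714 174.19047619]
 [344.83333333 173.83333333]]
1 336.9766355140187 174.11348464619493 [ 0.59097928 -0.33405365]
1 336.9766355140187 174.11348464619493 [ 0.59051721 -0.32819722]
2 344.6794258373206 173.83014354066987 [ 0.57004347 -0.33883479]
2 344.6794258373206 173.83014354066987 [ 0.56969777 -0.33295178]
(array([ 530.6, -323.7]), array([50. , 16.2]), 46.59, 118)
(array([ 530.7, -324.4]), array([48.9, 15.1]), 46.59, 71)
(array([ 532.1, -323.3]), array([195.8, 189.9]), 81.64, 2250)
```

>>> drive_tool(increments=[[[1.7,-3.66,0],[0,0,0]],[[1.7,-3.66,0],[0,0,0]],[[1.7,-3.66,0],[0,0,0]],[[1.7,-3.66,0],[0,0,0]],[[1.7,-3.66,0],[0,0,0]],[[1.7,-3.66,0],[0,0,0]],[[1.7,-3.66,0],[0,0,0]],[[1.7,-3.66,0],[0,0,0]]])

```text
time_s: 9.47
tool_pos: [0.5297, -0.3294, 0.2215]
orientation: [[0.004, 1.0, -0.0], [1.0, -0.004, 0.0], [0.0, -0.0, -1.0]]
wrist_force: [1.3, 0.2, 0.5]
grip_width: 0.0853
grasp_force: 0.0
```

>>> drive_tool(increments=[[[0,0,0],[0,0,0]],[[0,0,0],[0,0,0]],[[0,0,-4],[0,0,0]],[[0,0,-4],[0,0,0]],[[0,0,-3],[0,0,0]],[[0,0,-2.1],[0,0,0]],[[0,0,0],[0,0,0]],[[0,0,0],[0,0,0]]])

```text
time_s: 10.13
tool_pos: [0.529, -0.3254, 0.0902]
orientation: [[0.005, 1.0, -0.002], [1.0, -0.005, 0.001], [0.001, -0.002, -1.0]]
wrist_force: [0.2, -0.1, 0.4]
grip_width: 0.0852
grasp_force: 0.0
```

>>> drive_tool(increments=[[[0,0,0],[0,0,0]],[[0,0,0],[0,0,0]],[[0,0,0],[0,0,0]],[[0,0,0],[0,0,0]],[[0,0,0],[0,0,0]],[[0,0,0],[0,0,0]],[[0,0,0],[0,0,0]],[[0,0,0],[0,0,0]]], fingers=55)

```text
time_s: 10.8
tool_pos: [0.5297, -0.3262, 0.093]
orientation: [[0.005, 1.0, 0.0], [1.0, -0.005, -0.001], [-0.001, 0.0, -1.0]]
wrist_force: [-11.3, -0.3, 17.7]
grip_width: 0.0579
grasp_force: 60.4
```

>>> drive_tool(increments=[[[0,0,0],[0,0,0.022]],[[0,0,0],[0,0,0.022]],[[0,0,0],[0,0,0]],[[0,0,0],[0,0,0]],[[0,0,0],[0,0,0]]])

```text
time_s: 11.22
tool_pos: [0.5298, -0.3263, 0.093]
orientation: [[-0.039, 0.999, 0.001], [0.999, 0.039, -0.001], [-0.001, 0.001, -1.0]]
wrist_force: [-11.6, -0.7, 18.8]
grip_width: 0.0578
grasp_force: 60.3
```

>>> drive_tool(increments=[[[0,0,0],[0,0,0]],[[0,0,0],[0,0,0]],[[0,0,0],[0,0,0]],[[0,0,0],[0,0,0]],[[0,0,0],[0,0,0]],[[0,0,0],[0,0,0]],[[0,0,1.4],[0,0,0]],[[0,0,1.4],[0,0,0]]], fingers=100)

```text
time_s: 11.88
tool_pos: [0.5295, -0.3253, 0.1181]
orientation: [[-0.038, 0.999, -0.002], [0.999, 0.038, 0.001], [0.001, -0.002, -1.0]]
wrist_force: [-0.7, -0.0, 0.3]
grip_width: 0.0852
grasp_force: 0.0
```

>>> drive_tool(increments=[[[0,0,0],[0,0,-0.1167]],[[0,0,0],[0,0,-0.1167]],[[0,0,0],[0,0,-0.1167]],[[0,0,0],[0,0,-0.1167]],[[0,0,0],[0,0,-0.1167]],[[0,0,0],[0,0,-0.1167]],[[0,0,0],[0,0,-0.1167]],[[0,0,0],[0,0,0]]])

```text
time_s: 12.55
tool_pos: [0.5301, -0.3257, 0.1185]
orientation: [[0.707, 0.707, -0.0], [0.707, -0.707, 0.0], [-0.0, -0.0, -1.0]]
wrist_force: [0.5, -0.5, 0.0]
grip_width: 0.0853
grasp_force: 0.0
```

>>> drive_tool(increments=[[[0,0,0],[0,0,0]],[[0,0,0],[0,0,0]],[[0,0,0],[0,0,0]],[[0,0,0],[0,0,0]],[[0,0,0],[0,0,0]],[[0,0,0],[0,0,0]],[[0,0,0],[0,0,0]],[[0,0,0],[0,0,0]]], fingers=8)

```text
time_s: 13.22
tool_pos: [0.5297, -0.3254, 0.1188]
orientation: [[0.702, 0.712, -0.001], [0.712, -0.702, 0.001], [-0.0, -0.001, -1.0]]
wrist_force: [-2.8, 3.5, 6.9]
grip_width: 0.0148
grasp_force: 59.0
```

>>> drive_tool(increments=[[[0,0,0],[0,0,0]],[[0,0,0],[0,0,0]],[[0,0,0],[0,0,0]],[[0,0,0],[0,0,0]]])

```text
time_s: 13.55
tool_pos: [0.5297, -0.3254, 0.1188]
orientation: [[0.702, 0.712, -0.001], [0.712, -0.702, 0.001], [-0.0, -0.001, -1.0]]
wrist_force: [-3.0, 3.8, 5.9]
grip_width: 0.0148
grasp_force: 59.0
```

>>> drive_tool(increments=[[[0,0,0],[0,0,-0.118]],[[0,0,0],[0,0,-0.118]],[[0,0,0],[0,0,-0.118]],[[0,0,0],[0,0,-0.118]],[[0,0,0],[0,0,-0.118]],[[0,0,0],[0,0,-0.118]],[[0,0,0],[0,0,-0.117]],[[0,0,0],[0,0,-0.117]]])

```text
time_s: 14.22
tool_pos: [0.5297, -0.3254, 0.1188]
orientation: [[0.988, -0.154, -0.001], [-0.154, -0.988, 0.0], [-0.001, -0.0, -1.0]]
wrist_force: [-3.6, 2.2, 6.9]
grip_width: 0.0146
grasp_force: 59.1
```

>>> drive_tool(increments=[[[0,0,0],[0,0,0]],[[0,0,0],[0,0,0]],[[0,0,0],[0,0,0]]])

```text
time_s: 14.47
tool_pos: [0.5297, -0.3255, 0.1188]
orientation: [[0.989, -0.149, -0.001], [-0.149, -0.989, 0.0], [-0.001, -0.0, -1.0]]
wrist_force: [-4.0, 2.7, 6.2]
grip_width: 0.0147
grasp_force: 59.1
```

>>> drive_tool(increments=[[[0,0,0],[0,0,0]],[[0,0,0],[0,0,0]],[[0,0,0],[0,0,0]],[[0,0,0],[0,0,0]],[[0,0,0],[0,0,0]],[[0,0,0],[0,0,0]],[[0,0,3],[0,0,0]],[[0,0,4],[0,0,0]]], fingers=100)

```text
time_s: 15.13
tool_pos: [0.5283, -0.3245, 0.1863]
orientation: [[0.989, -0.149, -0.005], [-0.149, -0.989, 0.004], [-0.006, -0.003, -1.0]]
wrist_force: [0.8, -1.5, 0.4]
grip_width: 0.0858
grasp_force: 0.0
```

>>> drive_tool(increments=[[[-2,3.6,1],[0,0,0.03]],[[-2,3.6,0],[0,0,0.03]],[[-2,3.6,0],[0,0,0.03]],[[-2,3.6,0],[0,0,0.03]],[[-2,3.6,0],[0,0,0.03]],[[0,4,0],[0,0,0.03]],[[0,4,0],[0,0,0.04]],[[0,4,0],[0,0,0]]])

```text
time_s: 15.8
tool_pos: [0.4299, -0.0248, 0.1988]
orientation: [[0.997, 0.072, 0.001], [0.072, -0.997, -0.0], [0.001, 0.0, -1.0]]
wrist_force: [1.7, -1.0, -0.1]
grip_width: 0.085
grasp_force: 0.0
```

```bash
python3 - <<'E'
from h import *
im,W=look('top'); save('t3.png',im); np.save('t3.npy',W)
print(telemetry.state()['tool_pos'],telemetry.state()['orientation'][:,1])
a=cv2.imread('pics/t3.png')
cv2.imwrite('pics/t3k.png',np.hstack([cv2.resize(a[225:305,430:510],(480,480),interpolation=cv2.INTER_CUBIC),cv2.resize(a[190:350,250:356],(318,480))]))
g=cv2.cvtColor(a,cv2.COLOR_BGR2GRAY).astype(float)
def cen(u0,u1,v0,v1):
    w=np.clip(g[v0:v1,u0:u1]-125,0,None); v,u=np.mgrid[v0:v1,u0:u1]; return (u*w).sum()/w.sum(),(v*w).sum()/w.sum()
A=np.array([.5295,-.3266])
for q in (ray('top',*cen(468,479,236,251),.061),ray('top',*cen(469,478,251,255),.065)): d=q-A; print(q,np.hypot(*d),np.degrees(np.arctan2(d[1],d[0])))
X,Y,Z=W[...,0],W[...,1],W[...,2]
print(rect(W,(X>.45)&(X<.6)&(Y>-.4)&(Y<-.24)&(Z>.108)&(Z<.13)))
E
```

```text
[ 0.42940265 -0.01904737  0.1986404 ] [ 0.07217951 -0.99739029 -0.00165416]
[ 0.58881851 -0.33577039] 0.06002317469370589 -8.788115515725035
[ 0.56742623 -0.33218211] 0.03833482192079526 -8.372865564823883
(array([ 529.2, -327. ]), array([17. , 45.6]), 81.03, 217)
```

View pics/t3k.png

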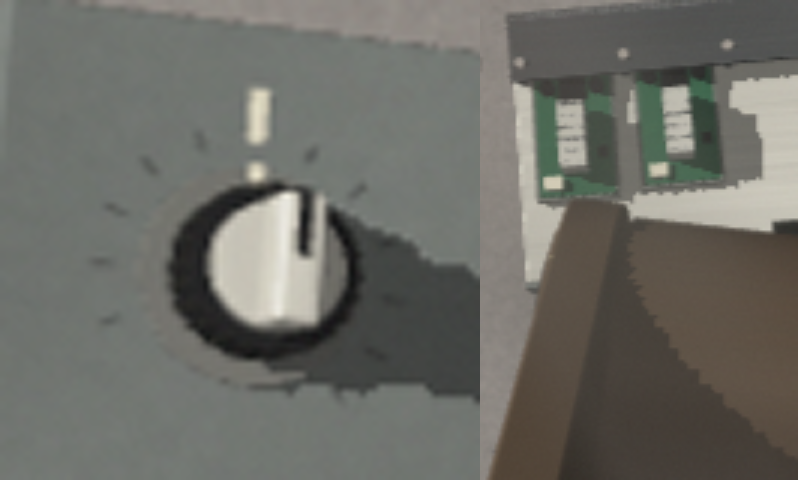

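>>> drive_tool(increments=[[[2.9,0.63,0],[0,0,0]],[[2.9,0.63,0],[0,0,0]],[[2.9,0.63,0],[0,0,0]],[[0,0,-4],[0,0,0]],[[0,0,-4],[0,0,0]],[[0,0,-3],[0,0,0]],[[0,0,-1.65],[0,0,0]],[[0,0,0],[0,0,0]]], fingers=60)

```text
time_s: 16.52
tool_pos: [0.5153, -0.0073, 0.0687]
orientation: [[0.998, 0.07, -0.005], [0.07, -0.998, 0.0], [-0.005, -0.001, -1.0]]
wrist_force: [-1.0, -0.2, -0.2]
grip_width: 0.0511
grasp_force: 0.0
```

>>> drive_tool(increments=[[[0,0,0],[0,0,0]],[[0,0,0],[0,0,0]],[[0,0,0],[0,0,0]],[[0,0,0],[0,0,0]],[[0,0,0],[0,0,0]],[[0,0,0],[0,0,0]],[[0,0,0],[0,0,0]],[[0,0,0],[0,0,0]]], fingers=15)

```text
time_s: 17.18
tool_pos: [0.5162, -0.0017, 0.0734]
orientation: [[0.998, 0.068, -0.001], [0.068, -0.998, 0.006], [-0.001, -0.006, -1.0]]
wrist_force: [-4.7, 88.4, 1.3]
grip_width: 0.0229
grasp_force: 60.3
```

>>> drive_tool(increments=[[[0,0.25,0],[0,0,0]],[[0,0.25,0],[0,0,0]],[[0,0,0],[0,0,0]],[[0,0,0],[0,0,0]]])

```text
time_s: 17.52
tool_pos: [0.5167, -0.0006, 0.0734]
orientation: [[0.998, 0.07, -0.001], [0.07, -0.998, 0.002], [-0.0, -0.002, -1.0]]
wrist_force: [-5.6, 26.4, -2.2]
grip_width: 0.0235
grasp_force: 41.7
```

>>> drive_tool(increments=[[[0,0.15,0],[0,0,0]],[[0,0,0],[0,0,0]],[[-0.98,-0.07,-0.07],[0,0,0]],[[-0.96,-0.07,-0.22],[0,0,0]],[[-0.92,-0.07,-0.36],[0,0,0]],[[-0.85,-0.06,-0.5],[0,0,0]],[[0,0,0],[0,0,0]]])

```text
time_s: 18.1
tool_pos: [0.4811, -0.0029, 0.0624]
orientation: [[0.998, 0.07, 0.004], [0.07, -0.998, 0.0], [0.004, -0.0, -1.0]]
wrist_force: [-0.4, 17.4, 7.5]
grip_width: 0.0227
grasp_force: 65.5
```

>>> drive_tool(increments=[[[-0.77,-0.06,-0.62],[0,0,0]],[[-0.67,-0.05,-0.73],[0,0,0]],[[-0.55,-0.04,-0.82],[0,0,0]],[[-0.42,-0.03,-0.89],[0,0,0]],[[-0.1,0,-0.2],[0,0,0]],[[0,0,0],[0,0,0]],[[0,0,0],[0,0,0]]])

```text
time_s: 18.68
tool_pos: [0.4556, -0.0046, 0.0296]
orientation: [[0.998, 0.07, 0.001], [0.07, -0.998, 0.0], [0.002, -0.0, -1.0]]
wrist_force: [-4.3, 20.8, 9.4]
grip_width: 0.0227
grasp_force: 80.4
```

>>> drive_tool(increments=[[[0,0,0],[0,0,0]],[[0,0,0],[0,0,0]],[[0,0,0],[0,0,0]],[[0,0,0],[0,0,0]],[[0,0,0],[0,0,0]],[[0,0,3],[0,0,0]],[[0,0,4],[0,0,0]],[[0,0,4],[0,0,0]]], fingers=60)

```text
time_s: 19.35
tool_pos: [0.4542, -0.0055, 0.1385]
orientation: [[0.998, 0.07, -0.003], [0.07, -0.998, 0.0], [-0.003, -0.0, -1.0]]
wrist_force: [1.9, -0.2, -0.0]
grip_width: 0.0515
grasp_force: 0.0
```

>>> drive_tool(increments=[[[0,0,3],[0,0,0]],[[-1,0,3],[0,0,0]],[[0,0,0],[0,0,0]]])

```text
time_s: 19.6
tool_pos: [0.4463, -0.0056, 0.2026]
orientation: [[0.998, 0.07, 0.006], [0.07, -0.998, -0.001], [0.006, 0.001, -1.0]]
wrist_force: [2.4, 0.1, 0.9]
grip_width: 0.0517
grasp_force: 0.0
```

```bash
cat > b.py <<'E'
from h import *
import sys
for c in ('top','side'):
    im,W=look(c); save(sys.argv[1]+c+'.png',im); X,Y,Z=W[...,0],W[...,1],W[...,2]
    B=lambda x0,x1,y0,y1,z0,z1:(X>x0)&(X<x1)&(Y>y0)&(Y<y1)&(Z>z0)&(Z<z1)
    print(c)
    for y0,y1 in ((.05,.135),(-.04,.045),(-.13,-.045)): print('sink',rect(W,B(.53,.72,y0,y1,.046,.062)))
    for y0,y1 in ((.19,.28),(.28,.37),(.37,.46)): print('traysink',rect(W,B(.38,.6,y0,y1,.037,.06)))
    print('lug',rect(W,B(.43,.475,-.03,.03,.025,.045)), rect(W,B(.48,.54,-.03,.03,.06,.09)))
print(telemetry.state()['tool_pos'],telemetry.state()['joint_pos'],telemetry.state()['time_s'])
E
python3 b.py b1
```

```text
top
sink (array([611.1, 118.5]), array([21.1, 38.3]), 65.09, 155)
sink (array([629.5,   9.5]), array([50.7, 20.4]), 5.45, 201)
sink None
traysink None
traysink None
traysink None
lug None None
side
sink (array([608.2, 122.3]), array([22.7, 51.5]), 67.7, 211)
sink (array([632.2,  11.1]), array([50.2, 22.9]), 2.6, 194)
sink None
traysink None
traysink None
traysink None
lug (array([464.5,  -3.7]), array([20.4, 28.1]), 4.53, 110) None
[ 0.44570171 -0.00557434  0.19899524] [-8.05220409e-02  2.65932303e-01  2.10404315e+00 -2.54160285e-05
  7.68739158e-01  1.42044152e+00] 19.7
```

```bash
python3 - <<'E'
import cv2,numpy as np
a=cv2.imread('pics/b1top.png')[170:310,230:390]; b=cv2.imread('pics/b1side.png')[230:370,230:390]
cv2.imwrite('pics/b1.png',np.hstack([cv2.resize(x,(400,350),interpolation=cv2.INTER_CUBIC) for x in (a,b)]))
E
```

```text
(no output)
```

View pics/b1.png

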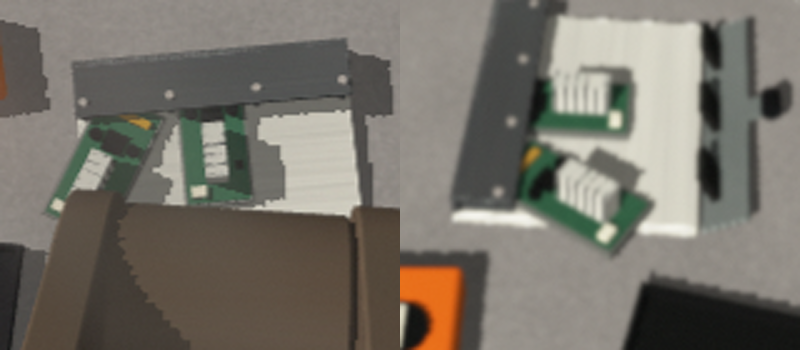

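>>> drive_tool(increments=[[[2.68,2.1,0],[0,0,-0.079]],[[2.68,2.1,0],[0,0,-0.079]],[[2.68,2.1,0],[0,0,-0.079]],[[2.68,2.1,0],[0,0,-0.079]],[[2.68,2.1,0],[0,0,-0.079]],[[2.68,2.1,0],[0,0,-0.079]],[[0,0,0],[0,0,0]],[[0,0,0],[0,0,0]]], fingers=60)

```text
time_s: 20.37
tool_pos: [0.6063, 0.1215, 0.1955]
orientation: [[0.92, -0.392, -0.002], [-0.392, -0.92, -0.0], [-0.002, 0.001, -1.0]]
wrist_force: [-0.8, 0.0, -0.9]
grip_width: 0.0515
grasp_force: 0.0
```

>>> drive_tool(increments=[[[0,0,-4],[0,0,0]],[[0,0,-4],[0,0,0]],[[0,0,-1.5],[0,0,0]],[[0,0,0],[0,0,0]],[[0,0,0],[0,0,0]],[[0,0,0],[0,0,0]]])

```text
time_s: 20.87
tool_pos: [0.6063, 0.1203, 0.1037]
orientation: [[0.919, -0.393, 0.001], [-0.393, -0.919, 0.0], [0.001, -0.0, -1.0]]
wrist_force: [0.2, 0.3, -0.0]
grip_width: 0.0517
grasp_force: 0.0
```

```bash
python3 b.py b2; python3 - <<'E'
import cv2,numpy as np
a=cv2.imread('pics/b2side.png')[220:380,210:390]
cv2.imwrite('pics/b2.png',cv2.resize(a,(540,480),interpolation=cv2.INTER_CUBIC))
E
```

```text
top
sink None
sink (array([629.6,   9.3]), array([51.2, 20. ]), 5.34, 201)
sink None
traysink None
traysink None
traysink None
lug (array([461.4,  -5. ]), array([22.1, 24.4]), 89.22, 94) None
side
sink (array([608.6, 122.8]), array([21.5, 51. ]), 64.91, 156)
sink None
sink None
traysink None
traysink None
traysink None
lug (array([464.1,  -2.3]), array([20.4, 27.1]), 2.99, 111) None
[0.60685992 0.12049645 0.10437322] [ 1.47028757e-01  6.07782551e-01  1.79293459e+00 -3.51540425e-05
  7.38585957e-01  2.12181271e+00] 20.9667
```

View pics/b2.png

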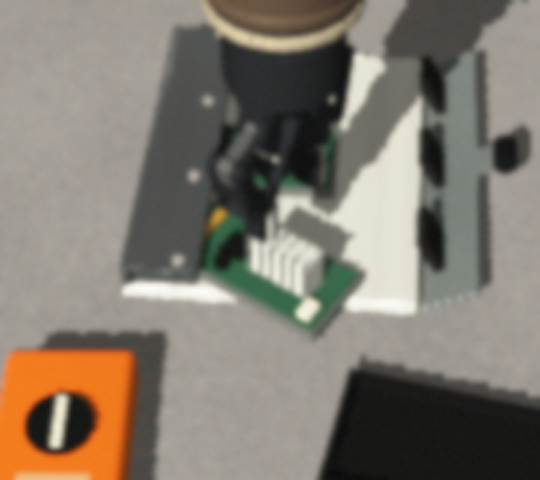

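>>> drive_tool(increments=[[[-0.05,0,-2],[0,0,-0.02]],[[0,0,-2],[0,0,0]],[[0,0,-1.7],[0,0,0]],[[0,0,0],[0,0,0]],[[0,0,0],[0,0,0]]])

```text
time_s: 21.38
tool_pos: [0.6056, 0.1206, 0.0464]
orientation: [[0.911, -0.411, -0.0], [-0.411, -0.911, 0.0], [-0.0, -0.0, -1.0]]
wrist_force: [-0.2, 0.4, -0.3]
grip_width: 0.0513
grasp_force: 0.0
```

>>> drive_tool(increments=[[[0,0,0],[0,0,0]],[[0,0,0],[0,0,0]],[[0,0,0],[0,0,0]],[[0,0,0],[0,0,0]],[[0,0,0],[0,0,0]],[[0,0,0],[0,0,0]],[[0,0,0],[0,0,0]]], fingers=10)

```text
time_s: 21.97
tool_pos: [0.6065, 0.1208, 0.0475]
orientation: [[0.911, -0.411, 0.002], [-0.411, -0.911, 0.0], [0.002, -0.001, -1.0]]
wrist_force: [-1.7, -0.4, 10.5]
grip_width: 0.019
grasp_force: 59.5
```

>>> drive_tool(increments=[[[-0.5,-0.04,0],[0,0,0]],[[-0.5,-0.04,0],[0,0,0]],[[-0.5,-0.04,0],[0,0,0]],[[-0.5,-0.04,0],[0,0,0]],[[0,0,0],[0,0,0]],[[0,0,0],[0,0,0]]])

```text
time_s: 22.47
tool_pos: [0.5868, 0.1192, 0.0475]
orientation: [[0.911, -0.411, 0.003], [-0.411, -0.912, 0.0], [0.003, -0.002, -1.0]]
wrist_force: [-0.7, 0.2, 11.3]
grip_width: 0.0192
grasp_force: 60.7
```

>>> drive_tool(increments=[[[-0.24,-0.49,0],[0,0,0.082]],[[-0.24,-0.49,0],[0,0,0.082]],[[-0.24,-0.49,0],[0,0,0.082]],[[-0.24,-0.49,0],[0,0,0.082]],[[-0.24,-0.49,0],[0,0,0.082]],[[-0.24,-0.49,0],[0,0,0.082]],[[0,0,0],[0,0,0]],[[0,0,0],[0,0,0]]])

```text
time_s: 23.13
tool_pos: [0.5726, 0.0895, 0.0475]
orientation: [[0.998, 0.069, 0.003], [0.069, -0.998, 0.0], [0.003, -0.0, -1.0]]
wrist_force: [0.8, -2.1, 12.0]
grip_width: 0.0189
grasp_force: 60.7
```

```bash
python3 b.py b3; python3 - <<'E'
import cv2,numpy as np
a=cv2.imread('pics/b3side.png')[220:380,210:390]
cv2.imwrite('pics/b3.png',cv2.resize(a,(540,480),interpolation=cv2.INTER_CUBIC))
E
```

```text
top
sink None
sink (array([629.2,   9.2]), array([49.9, 20.1]), 4.79, 202)
sink None
traysink None
traysink None
traysink None
lug (array([468.6, -14. ]), array([4.4, 9.4]), 89.09, 11) None
side
sink (array([555.3,  88.2]), array([12.8, 22.9]), 7.02, 57)
sink (array([633.4,  10.7]), array([46.8, 27. ]), 9.91, 164)
sink None
traysink None
traysink None
traysink None
lug (array([464.3,  -3.4]), array([20.5, 26.2]), 4.47, 113) None
[0.57249844 0.08945806 0.04747374] [ 1.02826212e-01  6.53546422e-01  1.91309853e+00 -4.11572305e-04
  5.71779239e-01  1.60560018e+00] 23.2333
```

View pics/b3.png

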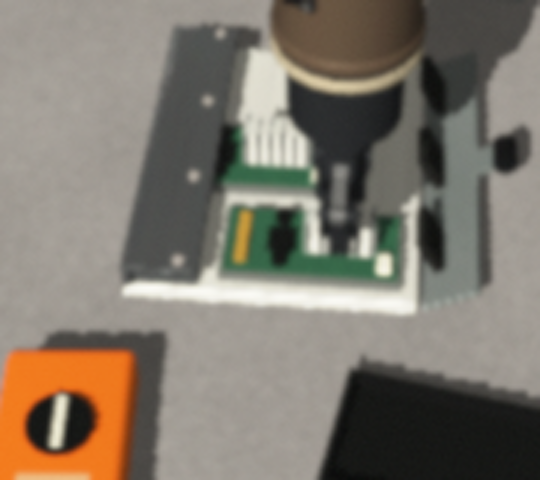

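>>> drive_tool(increments=[[[0,0,0.5],[0,0,0]],[[0,0,0.5],[0,0,0]],[[0,0,1.5],[0,0,0]],[[0,0,2.5],[0,0,0]],[[0,0,2.5],[0,0,0]],[[0,0,0],[0,0,0]],[[0,0,0],[0,0,0]]])

```text
time_s: 23.82
tool_pos: [0.5719, 0.0897, 0.1224]
orientation: [[0.998, 0.068, 0.003], [0.068, -0.998, 0.0], [0.003, -0.0, -1.0]]
wrist_force: [-0.3, -0.3, -3.4]
grip_width: 0.019
grasp_force: 58.9
```

>>> drive_tool(increments=[[[-1,3.22,0],[0,0,-0.0183]],[[-1,3.22,0],[0,0,-0.0183]],[[-1,3.22,0],[0,0,-0.0183]],[[-1,3.22,0],[0,0,-0.0183]],[[-1,3.22,0],[0,0,-0.0183]]])

```text
time_s: 24.23
tool_pos: [0.5197, 0.2516, 0.1197]
orientation: [[1.0, -0.025, -0.002], [-0.025, -1.0, -0.001], [-0.002, 0.001, -1.0]]
wrist_force: [0.5, 0.5, -3.8]
grip_width: 0.0191
grasp_force: 59.2
```

>>> drive_tool(increments=[[[-1,3.22,0],[0,0,-0.0183]],[[-1,3.22,0],[0,0,-0.0183]],[[-1,3.22,0],[0,0,-0.0183]],[[-1,3.22,0],[0,0,-0.0183]],[[-1,3.22,0],[0,0,-0.0183]],[[0,0,0],[0,0,0]],[[0,0,0],[0,0,0]],[[0,0,0],[0,0,0]]])

```text
time_s: 24.9
tool_pos: [0.4703, 0.4109, 0.1197]
orientation: [[0.994, -0.114, -0.002], [-0.114, -0.994, -0.001], [-0.001, 0.002, -1.0]]
wrist_force: [-0.4, -0.0, -2.7]
grip_width: 0.0188
grasp_force: 59.6
```

```bash
python3 b.py b4; python3 - <<'E'
import cv2,numpy as np
a=cv2.imread('pics/b4side.png')[330:480,210:480];b=cv2.imread('pics/b4top.png')[250:370,90:306]
cv2.imwrite('pics/b4.png',np.vstack([cv2.resize(x,(540,300),interpolation=cv2.INTER_CUBIC) for x in (a,b)]))
E
```

```text
top
sink None
sink (array([629.1,   9.3]), array([50.2, 20.1]), 4.74, 200)
sink None
traysink None
traysink None
traysink None
lug (array([461.4,  -5. ]), array([22.2, 24.5]), 89.52, 90) None
side
sink None
sink (array([632.3,  10.8]), array([50.1, 24.9]), 2.67, 195)
sink None
traysink None
traysink None
traysink None
lug None None
[0.47102333 0.41035748 0.12015317] [ 6.68212314e-01  5.94615968e-01  1.76606004e+00 -1.45861219e-04
  7.82366578e-01  2.35482792e+00] 25.0
```

View pics/b4.png

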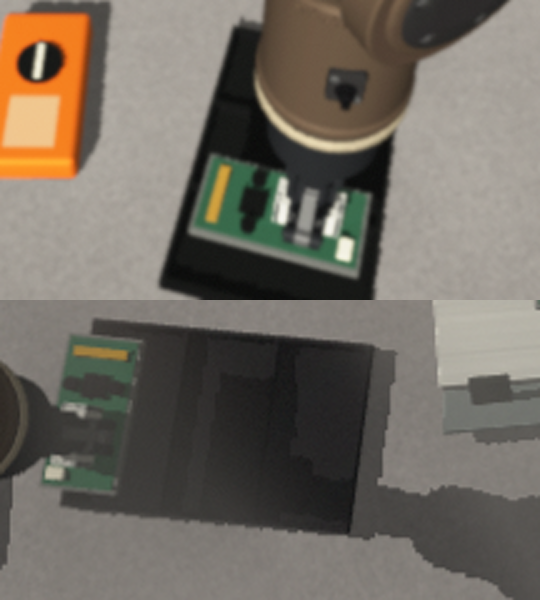

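>>> drive_tool(increments=[[[0.05,0.1,-3],[0,0,0]],[[0,0,-2.5],[0,0,0]],[[0,0,-1.5],[0,0,0]],[[0,0,-0.7],[0,0,0]],[[0,0,-0.3],[0,0,0]],[[0,0,0],[0,0,0]],[[0,0,0],[0,0,0]],[[0,0,0],[0,0,0]]])

```text
time_s: 25.67
tool_pos: [0.4724, 0.4129, 0.0419]
orientation: [[0.993, -0.115, 0.001], [-0.115, -0.993, 0.001], [0.001, -0.001, -1.0]]
wrist_force: [0.5, 0.7, -2.7]
grip_width: 0.0188
grasp_force: 59.7
```

>>> drive_tool(increments=[[[0,0,-0.2],[0,0,0]],[[0,0,0],[0,0,0]],[[0,0,0],[0,0,0]]])

```text
time_s: 25.92
tool_pos: [0.4722, 0.413, 0.0395]
orientation: [[0.993, -0.115, 0.001], [-0.115, -0.993, 0.001], [0.001, -0.001, -1.0]]
wrist_force: [1.3, -1.3, 4.6]
grip_width: 0.0192
grasp_force: 60.6
```

>>> drive_tool(increments=[[[0,0,0],[0,0,0]],[[0,0,0],[0,0,0]],[[0,0,0],[0,0,0]],[[0,0,0],[0,0,0]],[[0,0,1.5],[0,0,0]],[[0,0,3],[0,0,0]],[[0,0,4],[0,0,0]],[[0,0,4],[0,0,0]]], fingers=60)

```text
time_s: 26.58
tool_pos: [0.4709, 0.412, 0.1644]
orientation: [[0.993, -0.115, -0.002], [-0.115, -0.993, -0.001], [-0.002, 0.002, -1.0]]
wrist_force: [0.3, 0.2, 0.0]
grip_width: 0.0512
grasp_force: 0.0
```

>>> drive_tool(increments=[[[0.8,-4,0],[0,0,0.025]],[[0.8,-4,0],[0,0,0.025]],[[0.8,-4,0],[0,0,0.025]],[[0.8,-4,0],[0,0,0.025]],[[0.8,-4,0],[0,0,0.025]],[[0.8,-4,0],[0,0,0.03]],[[0.8,-4,0],[0,0,0.03]],[[0,0,0],[0,0,0]]])

```text
time_s: 27.25
tool_pos: [0.5286, 0.1267, 0.1639]
orientation: [[0.998, 0.068, 0.0], [0.068, -0.998, -0.001], [0.0, 0.001, -1.0]]
wrist_force: [0.1, 0.3, 0.2]
grip_width: 0.0512
grasp_force: 0.0
```

>>> drive_tool(increments=[[[0,0,0],[0,0,0]],[[0,0,0],[0,0,0]]])

```text
time_s: 27.42
tool_pos: [0.5276, 0.1325, 0.1638]
orientation: [[0.998, 0.069, -0.0], [0.069, -0.998, 0.0], [-0.0, -0.0, -1.0]]
wrist_force: [-0.2, 0.6, 0.6]
grip_width: 0.0513
grasp_force: 0.0
```

```bash
python3 b.py b5;python3 - <<'E'
import sys; sys.argv=['','z']
from h import *
print(telemetry.state()['orientation'][:,1])
E
```

```text
top
sink None
sink (array([629.6,   9.3]), array([50.8, 20.1]), 5.24, 202)
sink None
traysink None
traysink None
traysink None
lug (array([461.4,  -5. ]), array([22.2, 24.3]), 89.34, 94) None
side
sink None
sink (array([632.3,  10.3]), array([49.7, 24.7]), 6.48, 198)
sink None
traysink None
traysink None
traysink (array([472.6, 412.1]), array([22. , 50.8]), 82.61, 478)
lug (array([464.3,  -3.7]), array([20.5, 28.6]), 4.48, 114) None
[0.52741863 0.13358601 0.16379837] [1.92220115e-01 4.41498033e-01 1.92471278e+00 2.76743219e-04
 7.75374127e-01 1.69198550e+00] 27.5167
[ 7.07740836e-02 -9.97492352e-01 -1.93226100e-04]
```

>>> drive_tool(increments=[[[2.56,-3.1,0],[0,0,0]],[[2.56,-3.1,0],[0,0,0]],[[2.57,-3.1,0],[0,0,0]],[[2.57,-3.1,0],[0,0,0]],[[0,0,-3],[0,0,0]],[[0,0,-3],[0,0,0]],[[0,0,0],[0,0,0]],[[0,0,0],[0,0,0]]])

```text
time_s: 28.18
tool_pos: [0.629, 0.0099, 0.1027]
orientation: [[0.997, 0.071, -0.004], [0.071, -0.997, 0.0], [-0.004, -0.0, -1.0]]
wrist_force: [0.6, 0.0, 0.5]
grip_width: 0.0515
grasp_force: 0.0
```

>>> drive_tool(increments=[[[0,0,0],[0,0,0]],[[0,0,0],[0,0,0]]])

```text
time_s: 28.35
tool_pos: [0.6311, 0.0095, 0.1056]
orientation: [[0.997, 0.071, 0.002], [0.071, -0.997, -0.0], [0.002, 0.0, -1.0]]
wrist_force: [0.7, -0.5, -0.3]
grip_width: 0.0517
grasp_force: 0.0
```

>>> drive_tool(increments=[[[-0.05,0,-2],[0,0,0]],[[0,0,-2],[0,0,0]],[[0,0,-1.7],[0,0,0]],[[0,0,0],[0,0,0]],[[0,0,0],[0,0,0]],[[0,0,0],[0,0,0]]])

```text
time_s: 28.85
tool_pos: [0.6307, 0.0088, 0.0485]
orientation: [[0.998, 0.07, 0.002], [0.07, -0.998, -0.0], [0.002, 0.0, -1.0]]
wrist_force: [0.1, -0.0, -0.3]
grip_width: 0.0511
grasp_force: 0.0
```

>>> drive_tool(increments=[[[0,0,0],[0,0,0]],[[0,0,0],[0,0,0]],[[0,0,0],[0,0,0]],[[0,0,0],[0,0,0]],[[0,0,0],[0,0,0]],[[0,0,0],[0,0,0]],[[0,0,0],[0,0,0]]], fingers=10)

```text
time_s: 29.43
tool_pos: [0.6305, 0.0086, 0.0482]
orientation: [[0.998, 0.07, 0.002], [0.07, -0.998, 0.0], [0.002, 0.0, -1.0]]
wrist_force: [-2.6, 2.0, 11.8]
grip_width: 0.0191
grasp_force: 59.8
```

>>> drive_tool(increments=[[[-0.8,-0.06,0],[0,0,0]],[[-0.8,-0.06,0],[0,0,0]],[[-0.8,-0.06,0],[0,0,0]],[[-0.8,-0.06,0],[0,0,0]],[[-0.9,-0.06,0],[0,0,0]],[[-0.9,-0.06,0],[0,0,0]],[[0,0,0],[0,0,0]],[[0,0,0],[0,0,0]]])

```text
time_s: 30.1
tool_pos: [0.58, 0.0048, 0.0481]
orientation: [[0.998, 0.07, 0.002], [0.07, -0.998, -0.0], [0.002, 0.0, -1.0]]
wrist_force: [-4.0, -1.2, 17.5]
grip_width: 0.0188
grasp_force: 61.5
```

```bash
python3 b.py b6; python3 - <<'E'
import cv2,numpy as np
a=cv2.imread('pics/b6side.png')[220:480,210:480];b=cv2.imread('pics/b6top.png')[170:370,90:390]
cv2.imwrite('pics/b6.png',np.hstack([cv2.resize(a,(400,385)),cv2.resize(b,(400,385))]))
E
```

```text
top
sink None
sink None
sink None
traysink None
traysink None
traysink (array([494.3, 403.8]), array([13.4,  2.4]), 88.29, 12)
lug None None
side
sink None
sink (array([564.1,   4.2]), array([11.3, 22.7]), 7.49, 43)
sink None
traysink None
traysink None
traysink (array([472.6, 412. ]), array([22.8, 50.8]), 83.9, 476)
lug (array([464.4,  -3.2]), array([19.9, 27.8]), 4.35, 113) None
[0.57996306 0.00476822 0.04814559] [-4.39795223e-02  6.53519288e-01  1.91003946e+00 -1.97983226e-04
  5.76730018e-01  1.45703780e+00] 30.2
```

View pics/b6.png

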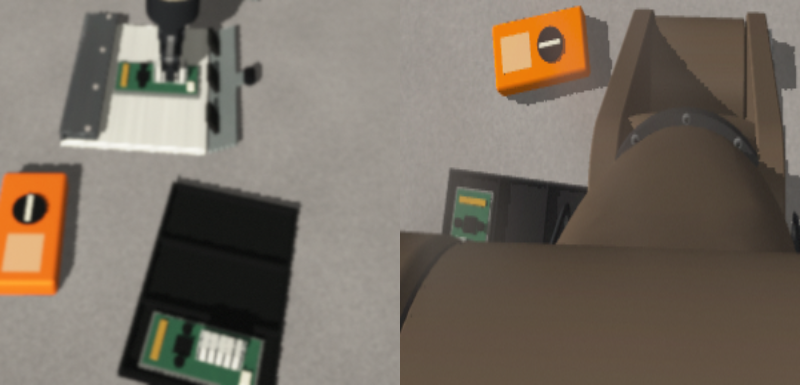

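>>> drive_tool(increments=[[[0,0,0.5],[0,0,0]],[[0,0,0.5],[0,0,0]],[[0,0,1.5],[0,0,0]],[[0,0,2.5],[0,0,0]],[[0,0,2.5],[0,0,0]],[[0,0,0],[0,0,0]],[[0,0,0],[0,0,0]]])

```text
time_s: 30.78
tool_pos: [0.5804, 0.0049, 0.1232]
orientation: [[0.998, 0.07, 0.003], [0.07, -0.998, -0.0], [0.003, 0.0, -1.0]]
wrist_force: [-0.5, -0.0, -3.6]
grip_width: 0.019
grasp_force: 59.1
```

>>> drive_tool(increments=[[[-1.6,3,0],[0,0,-0.023]],[[-1.6,3,0],[0,0,-0.023]],[[-1.6,3,0],[0,0,-0.023]],[[-1.6,3,0],[0,0,-0.023]],[[-1.6,3,0],[0,0,-0.023]],[[-1.6,3,0],[0,0,-0.023]],[[-1.6,3,0],[0,0,-0.023]],[[-1.6,3,0],[0,0,-0.023]]])

```text
time_s: 31.45
tool_pos: [0.45, 0.2459, 0.1208]
orientation: [[0.993, -0.115, -0.002], [-0.115, -0.993, -0.001], [-0.002, 0.001, -1.0]]
wrist_force: [0.5, -0.4, -3.4]
grip_width: 0.019
grasp_force: 59.5
```

>>> drive_tool(increments=[[[0,0,0],[0,0,0]],[[0,0,0],[0,0,0]],[[0,0,0],[0,0,0]],[[0,0,0],[0,0,0]]])

```text
time_s: 31.78
tool_pos: [0.4518, 0.2442, 0.1213]
orientation: [[0.993, -0.114, -0.001], [-0.114, -0.993, -0.0], [-0.001, 0.001, -1.0]]
wrist_force: [0.0, -0.2, -3.5]
grip_width: 0.019
grasp_force: 59.8
```

```bash
python3 b.py b7; python3 - <<'E'
import cv2,numpy as np
a=cv2.imread('pics/b7side.png')[330:480,210:480];b=cv2.imread('pics/b7top.png')[250:370,90:306]
cv2.imwrite('pics/b7.png',np.vstack([cv2.resize(x,(540,300),interpolation=cv2.INTER_CUBIC) for x in (a,b)]))
E
```

```text
top
sink None
sink None
sink None
traysink None
traysink None
traysink None
lug (array([461.4,  -5. ]), array([22.1, 24.4]), 89.34, 90) None
side
sink None
sink None
sink None
traysink None
traysink None
traysink (array([472.6, 412.1]), array([22.1, 50.8]), 82.54, 477)
lug None None
[0.45208891 0.24404526 0.12151351] [ 4.36027578e-01  4.71709288e-01  2.02396495e+00 -1.15810086e-04
  6.46331797e-01  2.12217269e+00] 31.8833
```

View pics/b7.png

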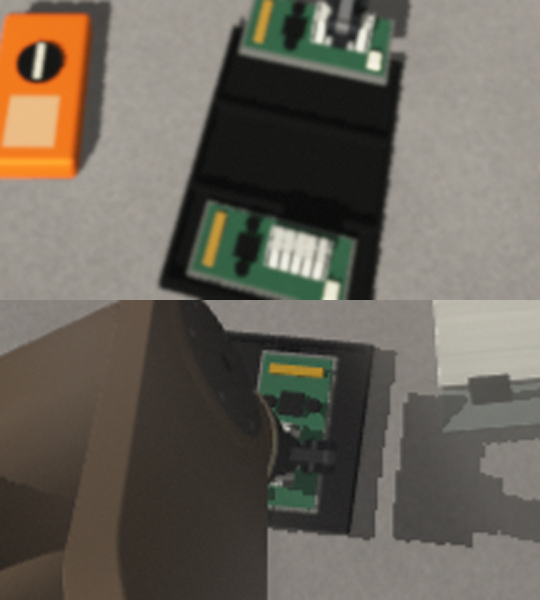

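>>> drive_tool(increments=[[[0,0.05,-3],[0,0,0]],[[0,0,-2.5],[0,0,0]],[[0,0,-1.5],[0,0,0]],[[0,0,-0.7],[0,0,0]],[[0,0,-0.4],[0,0,0]],[[0,0,0],[0,0,0]],[[0,0,0],[0,0,0]],[[0,0,0],[0,0,0]]])

```text
time_s: 32.55
tool_pos: [0.4524, 0.2455, 0.0415]
orientation: [[0.993, -0.114, 0.001], [-0.114, -0.993, 0.001], [0.001, -0.001, -1.0]]
wrist_force: [0.7, -0.5, -3.4]
grip_width: 0.0189
grasp_force: 59.8
```

>>> drive_tool(increments=[[[0,0,-0.15],[0,0,0]],[[0,0,0],[0,0,0]],[[0,0,0],[0,0,0]]])

```text
time_s: 32.8
tool_pos: [0.4524, 0.2456, 0.0402]
orientation: [[0.994, -0.114, 0.002], [-0.114, -0.994, 0.001], [0.001, -0.001, -1.0]]
wrist_force: [-0.2, -1.9, 8.9]
grip_width: 0.0192
grasp_force: 61.4
```

>>> drive_tool(increments=[[[0,0,0],[0,0,0]],[[0,0,0],[0,0,0]],[[0,0,0],[0,0,0]],[[0,0,0],[0,0,0]],[[0,0,1.5],[0,0,0]],[[0,0,3],[0,0,0]],[[0,0,3.5],[0,0,0]],[[0,0,3.5],[0,0,0]]], fingers=60)

```text
time_s: 33.47
tool_pos: [0.4511, 0.2452, 0.1552]
orientation: [[0.994, -0.114, -0.002], [-0.114, -0.994, -0.001], [-0.001, 0.001, -1.0]]
wrist_force: [0.6, -0.3, -0.6]
grip_width: 0.0518
grasp_force: 0.0
```

>>> drive_tool(increments=[[[0.04,-3.55,0],[0,0,0.026]],[[0.04,-3.55,0],[0,0,0.026]],[[0.04,-3.55,0],[0,0,0.026]],[[0.04,-3.55,0],[0,0,0.026]],[[0.04,-3.55,0],[0,0,0.026]],[[0.04,-3.55,0],[0,0,0.026]],[[0.04,-3.55,0],[0,0,0.026]],[[0,0,0],[0,0,0]]])

```text
time_s: 34.13
tool_pos: [0.4546, -0.0077, 0.1544]
orientation: [[0.998, 0.066, 0.0], [0.066, -0.998, -0.001], [0.0, 0.001, -1.0]]
wrist_force: [0.4, -0.0, 1.0]
grip_width: 0.0512
grasp_force: 0.0
```

>>> drive_tool(increments=[[[0,0,0],[0,0,0]],[[0,0,0],[0,0,0]],[[0,0,0],[0,0,0]],[[0,0,0],[0,0,0]]])

```text
time_s: 34.47
tool_pos: [0.4545, -0.002, 0.1543]
orientation: [[0.998, 0.069, -0.0], [0.069, -0.998, 0.0], [-0.0, -0.0, -1.0]]
wrist_force: [0.5, 0.2, -0.1]
grip_width: 0.0516
grasp_force: 0.0
```

```bash
python3 b.py b8
```

```text
top
sink None
sink None
sink None
traysink (array([451.9, 243.9]), array([20.7, 49.4]), 84.43, 236)
traysink None
traysink (array([471.4, 409.6]), array([24.5, 51.1]), 78.14, 256)
lug None None
side
sink None
sink None
sink None
traysink (array([453.7, 245.3]), array([24., 50.]), 85.51, 335)
traysink None
traysink (array([472.7, 412. ]), array([23.1, 50.7]), 83.07, 477)
lug (array([463.9,  -3.3]), array([20.6, 27.7]), 2.68, 108) None
[ 0.45450726 -0.00210796  0.1542899 ] [-7.13871986e-02  3.51590912e-01  2.12738496e+00  7.30275878e-05
  6.62682978e-01  1.42977564e+00] 34.5667
```

>>> drive_tool(increments=[[[0.1,-0.15,-3.5],[0,0,0]],[[0,0,-3.5],[0,0,0]],[[0,0,-3],[0,0,0]],[[0,0,-1.5],[0,0,0]],[[0,0,-1],[0,0,0]],[[0,0,0],[0,0,0]],[[0,0,0],[0,0,0]]])

```text
time_s: 35.15
tool_pos: [0.4555, -0.0042, 0.0294]
orientation: [[0.998, 0.069, -0.001], [0.069, -0.998, 0.0], [-0.001, -0.0, -1.0]]
wrist_force: [0.1, 0.1, -0.1]
grip_width: 0.0515
grasp_force: 0.0
```

>>> drive_tool(increments=[[[0,0,0],[0,0,0]],[[0,0,0],[0,0,0]],[[0,0,0],[0,0,0]],[[0,0,0],[0,0,0]],[[0,0,0],[0,0,0]],[[0,0,0],[0,0,0]],[[0,0,0],[0,0,0]]], fingers=15)

```text
time_s: 35.73
tool_pos: [0.456, -0.0044, 0.0301]
orientation: [[0.998, 0.068, 0.001], [0.068, -0.998, 0.0], [0.001, 0.0, -1.0]]
wrist_force: [-0.6, 4.5, 3.0]
grip_width: 0.0228
grasp_force: 58.8
```

>>> drive_tool(increments=[[[0.42,0.03,0.89],[0,0,0]],[[0.55,0.04,0.82],[0,0,0]],[[0.67,0.05,0.73],[0,0,0]],[[0.77,0.06,0.62],[0,0,0]],[[0.85,0.06,0.5],[0,0,0]],[[0,0,0],[0,0,0]]])

```text
time_s: 36.23
tool_pos: [0.4887, -0.0021, 0.0658]
orientation: [[0.998, 0.068, -0.0], [0.068, -0.998, 0.0], [-0.0, -0.0, -1.0]]
wrist_force: [-7.2, -1.8, 8.7]
grip_width: 0.0228
grasp_force: 62.4
```

>>> drive_tool(increments=[[[0.92,0.07,0.36],[0,0,0]],[[0.96,0.07,0.22],[0,0,0]],[[0.98,0.07,0.07],[0,0,0]],[[0.15,0.01,0],[0,0,0]],[[0,0,0],[0,0,0]],[[0,0,0],[0,0,0]]])

```text
time_s: 36.73
tool_pos: [0.5176, -0.0, 0.0717]
orientation: [[0.998, 0.068, -0.001], [0.068, -0.998, -0.0], [-0.001, -0.0, -1.0]]
wrist_force: [-4.6, -2.3, 4.2]
grip_width: 0.0229
grasp_force: 61.3
```

>>> drive_tool(increments=[[[0.2,0.01,0],[0,0,0]],[[0,0,0],[0,0,0]],[[0,0,0],[0,0,0]]])

```text
time_s: 36.98
tool_pos: [0.5189, 0.0, 0.0716]
orientation: [[0.998, 0.068, -0.002], [0.068, -0.998, -0.0], [-0.002, -0.0, -1.0]]
wrist_force: [-8.0, -3.5, 6.6]
grip_width: 0.0229
grasp_force: 61.7
```

>>> drive_tool(increments=[[[0,0,0],[0,0,0]],[[0,0,0],[0,0,0]],[[0,0,0],[0,0,0]],[[0,0,0],[0,0,0]],[[0,0,0],[0,0,0]],[[0,0,3],[0,0,0]],[[0,0,4],[0,0,0]],[[0,0,4],[0,0,0]]], fingers=60)

```text
time_s: 37.65
tool_pos: [0.5193, 0.0002, 0.182]
orientation: [[0.998, 0.068, -0.003], [0.068, -0.998, 0.0], [-0.002, -0.0, -1.0]]
wrist_force: [2.2, 0.2, -0.2]
grip_width: 0.0512
grasp_force: 0.0
```

>>> drive_tool(increments=[[[-2,0,2],[0,0,0]],[[-2,0,2],[0,0,0]],[[-2,0,2],[0,0,0]],[[-2,1,0],[0,0,0]],[[0,0,0],[0,0,0]],[[0,0,0],[0,0,0]],[[0,0,0],[0,0,0]]])

```text
time_s: 38.23
tool_pos: [0.4408, 0.0101, 0.2415]
orientation: [[0.998, 0.068, 0.001], [0.068, -0.998, -0.0], [0.001, 0.0, -1.0]]
wrist_force: [0.2, 0.3, 0.4]
grip_width: 0.0513
grasp_force: 0.0
```

```bash
python3 b.py b9; python3 - <<'E'
import cv2,numpy as np
a=cv2.imread('pics/b9side.png');b=cv2.imread('pics/b9top.png')[170:370,90:530]
cv2.imwrite('pics/b9.png',np.vstack([cv2.resize(a[130:480,150:480],(400,424))[:300],cv2.resize(b,(400,182))]) if 0 else np.hstack([cv2.resize(a[130:480,170:480],(354,400)),cv2.resize(b,(446,203))[:,:].repeat(1,0) if 0 else cv2.copyMakeBorder(cv2.resize(b,(446,203)),0,197,0,0,0)]))
E
```

```text
top
sink None
sink None
sink None
traysink (array([451.8, 244.4]), array([20.5, 49.4]), 81.86, 210)
traysink None
traysink (array([471.6, 410. ]), array([22.9, 50. ]), 81.91, 259)
lug None None
side
sink None
sink None
sink (array([ 530.7, -123.3]), array([0., 0.]), 0.0, 1)
traysink (array([453.7, 245.7]), array([23.9, 50. ]), 82.72, 336)
traysink None
traysink (array([472.7, 412.5]), array([23.1, 50.8]), 82.66, 479)
lug None (array([519.6,   1.8]), array([17.6, 26.3]), 4.5, 102)
[0.44089368 0.01002795 0.24112205] [-4.59960085e-02  1.98997658e-01  2.06290807e+00 -3.84275099e-05
  8.79777225e-01  1.45680915e+00] 38.3333
```

View pics/b9.png

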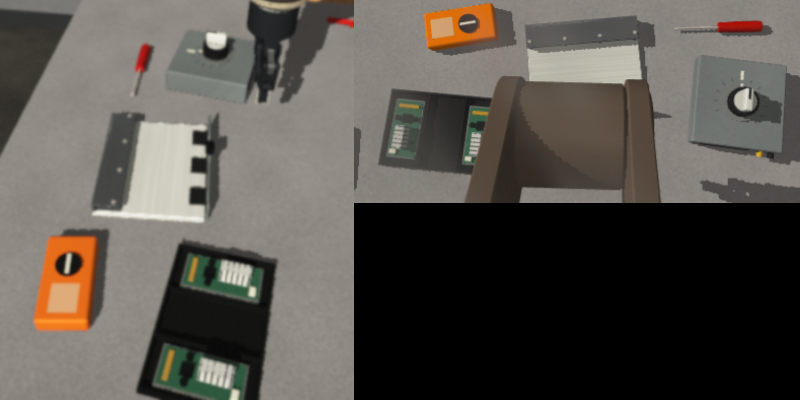

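```bash
python3 -c "
from workcell import ticket; print(ticket.hand_in())"
```

```text
the job is handed in; nothing more can be done
None
```

The job is done and handed in after about 38 s of robot time: both knobs at the mark (coarse first, then fine), both boards (one was knocked askew during the run) flat in separate tray lanes, the flap back upright, and the multimeter and screwdriver left untouched; closing on the flap lug off-centre briefly put 88 N on the wrist, under the 120 N limit.

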